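# Seat a plaster bat with a fragile pot in the loading jig

### The job

A bone-dry, unfired pot stands on a square plaster bat at the open end of the plywood loading jig. Slide the bat with its pot along the jig until it meets the end stop, then press the bat down, lift plate and all, until its top is flush with the jig's deck. Be gentle: never load the bat with more than 20 N, never touch or tip the pot, and leave the mug, the jar and the brush where they are.

Things in the scene. Friction and masses are not known exactly. Their poses are not given: they have to be found in the camera images.
- jig: Fixed plywood jig, 370 x 200 mm. Origin: centre of its underside; z up; +x = push direction. Deck 30 mm above the table from x = -185 (open end) to +15 mm; then a square recess to x = +169 mm, 154 mm wide, its floor the lift plate; then a 16 mm thick end stop. Fences (inner faces y = -77 and +77 mm) along deck and recess; fences and stop rise 10 mm above the deck.
- seat (a point): Point on the jig where the centre of the bat's top lies when the bat touches the end stop and is pressed flush: midway between the fences, 75 mm before the stop, at deck height (30 mm above the table). Jig frame (94, 0, 30) mm; same axes as the jig.
- lift_plate (a joint): Aluminium lift plate, 146 x 146 mm, filling the recess. 0 = raised, 0.5 mm below deck level, as at the start; 0.0115 m = fully down, a bat on it is then flush with the deck. Moves only straight down, against stiff friction (about 6 to 12 N of push with the bat on it); no spring, stays where it is left.
- bat: Loose square plaster bat, 150 x 150 x 12 mm, about 0.3 kg, lying on the deck between the fences with 2 mm of play on either side. Origin: centre of its underside; z up; its axes are parallel to the jig's.
- bat_top (a point): Centre of the bat's top face (12 mm above the bat's origin); same axes as the bat.
- pot: Loose fragile terracotta-coloured round pot, open at the top, 50 mm tall, foot 48 mm and belly 68 mm in diameter, about 0.12 kg, standing on the bat within 12 mm of its middle in each direction. Origin: centre of its underside; z up.
- mug: White mug, 80 mm in diameter, 85 mm tall, to the left of the jig. Bystander. Origin: centre of its underside.
- jar: Closed amber glass jar, 68 mm in diameter, 75 mm tall, to the right of the jig. Bystander. Origin: centre of its underside.
- brush: Brush, 190 mm long, lying on the table beyond the jig. Bystander. Origin: its middle, on its underside.

How it is judged:
On the way:
1. The bat has been slid over the still raised lift plate, to within 3 mm of the end stop, with the pot standing on it (held for 0.2 s before it is pressed down) (x of bat_top in the frame of seat above -0.003 m and z of bat_top in the frame of seat above 0.008 m and value of joint lift_plate below 0.003 m and horizontal distance between pot and bat below 0.03 m), for 0.2 s.
At the end, for the whole second after the job is handed in: The bat lies level in the recess on the lowered lift plate, within 6 mm of its seat, its top flush with the deck (no more than 2 mm proud); the pot stands upright on the bat, its middle within 30 mm of the bat's middle; everything is at rest (z of bat_top in the frame of seat between -0.003 and 0.002 m and horizontal distance between bat_top and seat below 0.006 m and angle between bat's own z axis and vertical below 0.025 rad and value of joint lift_plate above 0.0095 m and horizontal distance between pot and bat below 0.03 m and z of pot in the frame of bat_top below 0.003 m and angle between pot's own z axis and vertical below 0.05 rad and linear speed of each of bat, pot below 0.01 m/s); the robot touches nothing.
It fails at once if The robot loads the plaster bat with more than 20 N, sideways or downwards (contact force between bat and the fingers above 20 N or contact force between bat and the arm above 20 N).
It fails at once if The robot touches the pot (contact force between pot and the fingers above 0.2 N or contact force between pot and the arm above 0.2 N).
It fails at once if The pot tips by more than 0.2 rad (about 11 degrees) (angle between pot's own z axis and vertical above 0.2 rad).
It fails at once if The mug, the jar or the brush is moved by more than 30 mm (distance of any of mug, jar, brush from where it was at the start of the episode above 0.03 m).
It also fails if it takes over 58 s, if anything falls off the work surface, if the arm or the gripper's body presses on something with over 40 N, if the wrist force passes 120 N, or if a joint passes its speed limit or range.

### The arm

A 7-joint arm with a two-finger parallel gripper is mounted at the origin on the work surface. World frame = base frame: x ahead of the robot, y to its left, z up, the work surface at z = 0. Lengths are in m, angles in rad, forces in N, time in s.
With the tool pointing down it reaches from about 0.425 to 1.025 m from the base axis. Payload 9.4 kg.
Tool frame: the origin (TCP) lies midway between the tips of the shut fingers; the grasp point (between the pads) lies 19 mm behind it; z points along the fingers, y is the line along which they close (so a half turn about z gives the same grasp; the last joint's range is limited). The gripper opens to 85 mm and grips with 20 to 120 N. Pads are 22 mm wide; open, the fingers measure 114 mm over their backs; the gripper's body (76 mm by 85 mm) begins 54 mm behind the grasp point. The pads swing forward as they close: fully open they stand 13 mm farther back than shut.
Start: joints at [-1.211, 0.599, -0.003, 1.599, 0.002, 0.943, -0.08], TCP at [0.307, 0.657, 0.231] pointing down, gripper open.
Joint ranges: [-2.57, 2.57], [-0.35, 1.97], [-1.29, 1.29], [0.11, 2.56], [-1.05, 4.19], [0.11, 1.86], [-2.63, 2.63]. Speed limits (rad/s): [2.22, 2.22, 3.01, 3.01, 3.14, 3.14, 3.14].

### API

Orientations are given as a 3x3 rotation matrix whose columns are the frame's x, y, z axes.
In Python, from workcell import * gives the robot as it stands. The module is installed in compiled form; this text tells all that it offers.
- The arm moves only by the shell command python3 -m pendant 'ROWS' [FORCE]. ROWS is JSON, a list of rows, each a list of 7 numbers: the opening, from 0 (shut) to 1 (fully open), then the shift along the tool's x, y, z in mm, then the turn, a rotation vector about the tool's x, y, z in rad. A call has 1 to 20 rows; each row shifts and turns the commanded pose from where the row before left it, along the tool's axes as they then stand; what a row does not reach is not made up. A row lasts 1/8 s, in which the tool goes at most 62.5 mm and 10.7 degrees, less where a joint would pass 70% of its speed; a pose out of reach is approached as far as the arm can. A call is refused whole if a number of a shift passes 62.5 or a number of a turn 0.188, either way. A call with a gripper value outside its range is refused whole. The fingers move at their own pace and stop on an object; FORCE is the grip in N (left out, the last holds). Time passes only in rows, so rows that do not move let the fingers close. It gives the time, the measured TCP pose, the force, the opening and the grip force at its end, in the units of the state.
- get_state(): the state, without advancing time (a new reading comes with each control period).
- read_camera(name): name is "side" or "top" or "wrist"; returns a dict with "color" (480x640x3 uint8, blue, green, red), "intrinsics" (3x3 intrinsics, pixels), "rvec" (rotation vector, rad) and "tvec" (3), from world to camera coordinates, as OpenCV has them. Camera axes: x right, y down, z forward; pixel columns grow to the right and rows downward; lengths in m; the calibration is good to about 2 mm. A picture is of the moment at which its call begins. There is no depth.
- finish_job(): hands the job in; it is judged then, once.
The state is a dict: "clock": time; "qpos": joint angles; "joint_vel": joint speeds; "tau": joint torques, N m; "tool_pos": TCP position; "ee_rot": TCP orientation; "ft_force": force on the tool from outside, world axes, zero at the start; "torque": the same for the moment, N m; "grip_width": finger opening in m; "grasp_force": force on a finger pad.
Only numpy, scipy, OpenCV 4.12 (cv2) and the standard library are available. Lean on these libraries where they do the work, as an engineer would, in place of code of your own. Each camera call takes 0.05 s, during which the arm holds its last target. There are 200 camera calls.

## Working session

There is one attempt and no reset: what is moved stays moved. The work goes in short steps, Python scripts to look and compute and a shell command to move; the robot and the scene stay as the last step left them, time stands still between calls to the robot, and variables do not carry over. Pictures are saved under pics/ and viewed, at most 10 in all, crops included, and the job is handed in when it is done.

```bash
mkdir -p pics
cat > h.py <<'E'
from workcell import *
import numpy as np, cv2
def cam(n):
    c=read_camera(n); R=cv2.Rodrigues(np.array(c["rvec"]))[0]; return c,np.array(c["intrinsics"]),R,np.array(c["tvec"]).ravel()
def ray(K,R,t,u,v,z):
    d=R.T@np.linalg.inv(K)@np.array([u,v,1.]); o=-R.T@t; return o+d*(z-o[2])/d[2]
E
python3 - <<'E'
from h import *
for n in ("top","side"):
    c,K,R,t=cam(n); cv2.imwrite(f"pics/{n}0.png",c["color"]); np.savez(f"{n}.npz",K=K,R=R,t=t); print(n,(-R.T@t).round(3),K[0,0])
s=get_state(); print(s["clock"],s["tool_pos"],np.round(s["ee_rot"],3),s["grip_width"])
E
```

```text
top [0.485 0.006 1.026] 476.67966685183785
side [ 0.202 -0.92   1.023] 607.2598742980043
0.1 [0.30655287 0.65654162 0.23050853] [[-0.906  0.423 -0.   ]
 [ 0.423  0.906 -0.001]
 [-0.    -0.001 -1.   ]] 0.08525689327413183
```

View pics/top0.png

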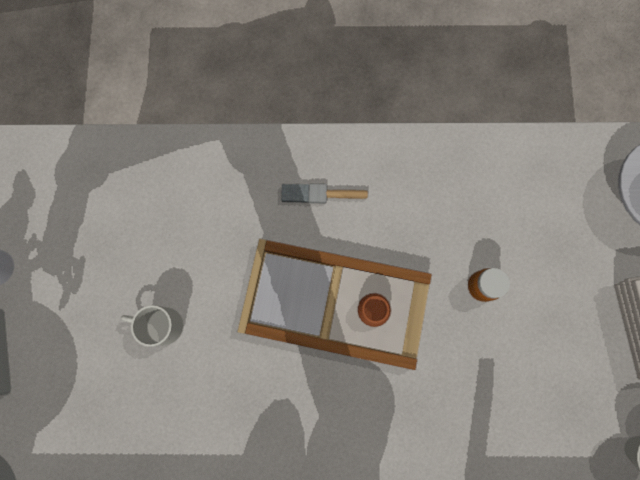

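View pics/side0.png

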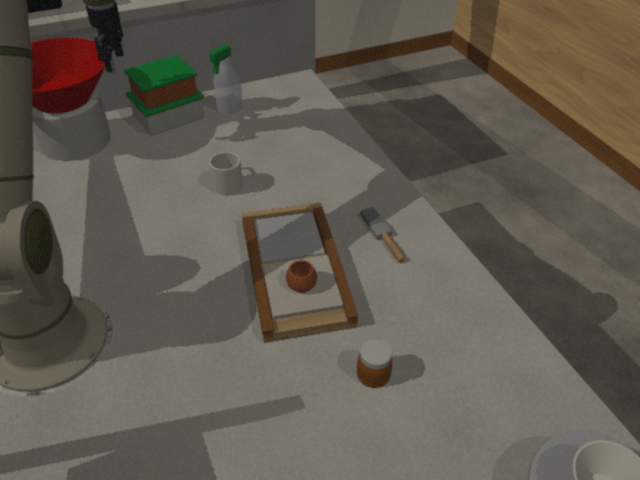

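Run:
```python
import cv2
i=cv2.imread("pics/top0.png")[232:376,238:438]; cv2.imwrite("pics/c1.png",cv2.resize(i,None,fx=4,fy=4,interpolation=cv2.INTER_CUBIC))
```

```text
(no output)
```

View pics/c1.png

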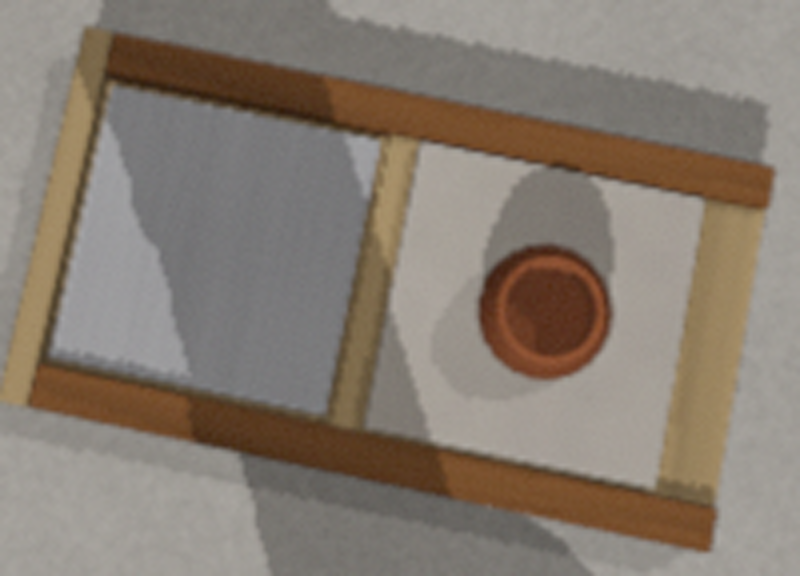

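Top view: open end at right, end stop at left, pot on the bat. In the crop (x4), the jig outer corners are (85,28), (2,402), (712,550), (773,170). The bat corners are (418,140), (705,200), (655,490), (365,430). The pot rim centre is about (553,308).

Run:
```python
import numpy as np
from h import ray
d=np.load("top.npz");K,R,t=d["K"],d["R"],d["t"]
f=lambda p,z: ray(K,R,t,238+(p[0]+.5)/4-.5,232+(p[1]+.5)/4-.5,z)[:2]
J=np.array([f(p,.04) for p in [(85,28),(2,402),(712,550),(773,170)]])
B=np.array([f(p,.042) for p in [(418,140),(705,200),(655,490),(365,430)]])
n=np.linalg.norm
for Q in (J,B): print(Q.round(4).tolist(),[round(n(Q[i]-Q[i-1]),4) for i in range(4)],Q.mean(0).round(4))
ax=(J[0]-J[3]+J[1]-J[2]); ax/=n(ax); ay=np.array([-ax[1],ax[0]]); c=J.mean(0)
print("ax",ax,np.degrees(np.arctan2(ax[1],ax[0])))
w=lambda q:((q-c)@ax*1e3,(q-c)@ay*1e3)
print("bat in jig",w(B.mean(0)),"rear",w((B[1]+B[2])/2),"pot rim",w(f((553,308),.092)),"belly",w(f((545,312),.067)))
for x in(-160,-120): print(x, c+ax*x/1e3)
a=np.load("side.npz")
def pr(P):
    p=a["K"]@(a["R"]@P+a["t"]); return p[:2]/p[2]
print("side corners",[pr(np.r_[q,.04]).round(0).tolist() for q in J])
```

```text
[[0.674, 0.1372], [0.4797, 0.1755], [0.4073, -0.1835], [0.5989, -0.2214]] [np.float64(0.3664), np.float64(0.1981), np.float64(0.3662), np.float64(0.1953)] [ 0.54   -0.0231]
[[0.6142, -0.0377], [0.5831, -0.1854], [0.4368, -0.1555], [0.4661, -0.0097]] [np.float64(0.1508), np.float64(0.1509), np.float64(0.1493), np.float64(0.1487)] [ 0.525  -0.0971]
ax [0.20125849 0.97953817] 78.38943836299131
bat in jig (np.float64(-75.49730928186365), np.float64(-0.2826457371099512)) rear (np.float64(-150.409803122387), np.float64(-0.23652518698738723)) pot rim (np.float64(-78.59812814103775), np.float64(-1.3807759160951631)) belly (np.float64(-77.63926449238099), np.float64(-0.25338476958310074))
-160 [ 0.50775443 -0.17978088]
-120 [ 0.51580477 -0.14059935]
side corners [[319.0, 202.0], [240.0, 213.0], [262.0, 331.0], [356.0, 315.0]]
```

```bash
cat > st.py <<'E'
from workcell import *
import numpy as np
s=get_state();p=s["tool_pos"];R=np.array(s["ee_rot"])
c=np.array([.540,-.0231]);ax=np.array([.20126,.97954]);ay=np.array([-ax[1],ax[0]])
q=np.array(p[:2])-c
print("t",round(s["clock"],2),"jig",(1e3*np.array([q@ax,q@ay,p[2]])).round(1),"xaxis deg from jig x",np.degrees(np.arctan2(R[:2,0]@ay,R[:2,0]@ax)).round(2),"z",R[:,2].round(4),"F",np.round(s["ft_force"],1),s["grip_width"],"q",np.round(s["qpos"],2))
E
python3 -m pendant '[[0,-30.2,-39.3,0,0,0,0],[0,-30.2,-39.3,0,0,0,0],[0,-30.2,-39.3,0,0,0,0],[0,-30.2,-39.3,0,0,0,0],[0,-30.2,-39.3,0,0,0,0],[0,-30.2,-39.3,0,0,0,0],[0,-30.2,-39.3,0,0,0,0],[0,-30.2,-39.3,0,0,0,0],[0,-30.2,-39.3,0,0,0,0],[0,-30.2,-39.3,0,0,0,0],[0,-30.2,-39.3,0,0,0,0],[0,-30.2,-39.3,0,0,0,0],[0,-30.2,-39.3,0,0,0,0],[0,-30.2,-39.3,0,0,0,0],[0,-30.2,-39.3,0,0,0,0],[0,-30.2,-39.3,0,0,0,0],[0,-30.2,-39.3,0,0,0,0],[0,-30.2,-39.3,0,0,0,0]]'; python3 -m pendant '[[0,0,0,0,0,0,0.167],[0,0,0,0,0,0,0.167],[0,0,0,0,0,0,0.167],[0,0,0,0,0,0,0.167],[0,0,0,0,0,0,0.167],[0,0,0,0,0,0,0.167],[0,0,0,0,0,0,0.167],[0,0,0,0,0,0,0.167],[0,0,0,0,0,0,0]]'; python3 st.py
```

```text
clock: 2.35
tool_pos: [0.5001, -0.2156, 0.2312]
ee_rot: [[-0.906, 0.423, -0.0], [0.423, 0.906, 0.0], [0.0, 0.0, -1.0]]
ft_force: [0.3, 0.5, 0.2]
grip_width: -0.0001
grasp_force: 0.0
clock: 3.48
tool_pos: [0.5, -0.2137, 0.231]
ee_rot: [[0.199, 0.98, -0.001], [0.98, -0.199, -0.0], [-0.0, -0.001, -1.0]]
ft_force: [-0.4, 0.1, -0.2]
grip_width: -0.0001
grasp_force: 0.0
t 3.48 jig [-194.8    0.8  231. ] xaxis deg from jig x 0.12 z [-7.e-04 -2.e-04 -1.e+00] F [-0.4  0.1 -0.2] -6.849845980552378e-05 q [-0.06  0.42  0.5   2.04 -0.29  0.75  0.42]
```

```bash
python3 -m pendant '[[0,0,0,45,0,0,0],[0,0,0,45,0,0,0],[0,0,0,45,0,0,0],[0,0,0,40,0,0,0],[0,0,0,20,0,0,0],[0,0,0,0,0,0,0],[0,0,0,0,0,0,0]]'; python3 st.py
python3 - <<'E'
from h import *
a=[]
for n,(x,y) in (("top",(225,220)),("side",(190,180))):
    c,*_=cam(n); i=c["color"][y:y+170,x:x+200]; a.append(cv2.resize(i,None,fx=2,fy=2,interpolation=cv2.INTER_CUBIC))
cv2.imwrite("pics/p1.png",np.hstack(a))
E
```

```text
clock: 4.35
tool_pos: [0.5004, -0.2143, 0.037]
ee_rot: [[0.199, 0.98, 0.001], [0.98, -0.199, -0.0], [0.0, 0.001, -1.0]]
ft_force: [-0.7, 1.5, 0.1]
grip_width: 0.0
grasp_force: 0.0
t 4.35 jig [-195.2    0.3   37. ] xaxis deg from jig x 0.12 z [ 8.e-04 -1.e-04 -1.e+00] F [-0.7  1.5  0.1] 1.1579433476874475e-05 q [ 0.13  0.7   0.25  2.16 -0.51  0.33  0.61]
```

View pics/p1.png

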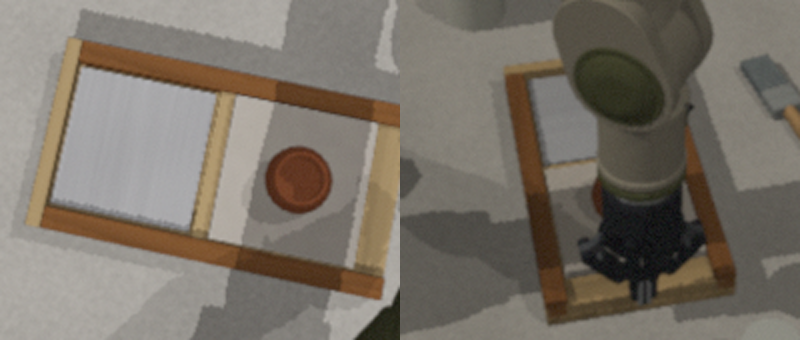

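```bash
python3 -m pendant '[[0,6,0,2,0,0,0],[0,8,0,0,0,0,0],[0,8,0,0,0,0,0],[0,4,0,0,0,0,0],[0,1.5,0,0,0,0,0],[0,1.5,0,0,0,0,0],[0,1.5,0,0,0,0,0],[0,1.5,0,0,0,0,0],[0,1.5,0,0,0,0,0],[0,1.5,0,0,0,0,0],[0,1.5,0,0,0,0,0],[0,1.5,0,0,0,0,0],[0,1.5,0,0,0,0,0]]'; python3 st.py
python3 - <<'E'
from h import *
c,*_=cam("top"); cv2.imwrite("pics/t2.png",cv2.resize(c["color"][230:380,240:440],None,fx=3,fy=3,interpolation=cv2.INTER_CUBIC))
E
```

```text
clock: 6.08
tool_pos: [0.5079, -0.1754, 0.0343]
ee_rot: [[0.201, 0.98, 0.0], [0.98, -0.201, -0.0], [-0.0, 0.0, -1.0]]
ft_force: [-0.7, -2.3, -0.1]
grip_width: -0.0003
grasp_force: 1.2
t 6.08 jig [-155.7    0.8   34.3] xaxis deg from jig x 0.03 z [ 0.e+00 -2.e-04 -1.e+00] F [-0.7 -2.3 -0.1] -0.0002705464287275648 q [ 0.06  0.7   0.25  2.18 -0.54  0.32  0.56]
```

View pics/t2.png

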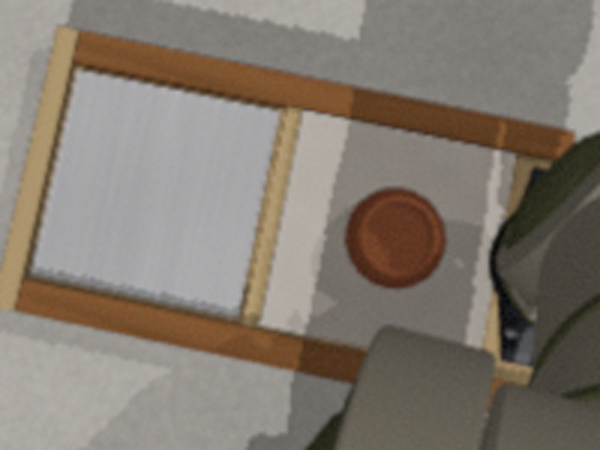

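Contact is made: about 2.3 N against the push, and the pot stands clear of the gripper. I'll keep pushing steadily.

```bash
python3 -m pendant '[[0,2,0,0,0,0,0],[0,3,0,0,0,0,0],[0,4,0,0,0,0,0],[0,5,0,0,0,0,0],[0,6,0,0,0,0,0],[0,6,0,0,0,0,0],[0,6,0,0,0,0,0],[0,6,0,0,0,0,0],[0,6,0,0,0,0,0],[0,6,0,0,0,0,0],[0,6,0,0,0,0,0],[0,6,0,0,0,0,0],[0,6,0,0,0,0,0],[0,5,0,0,0,0,0],[0,4,0,0,0,0,0],[0,3,0,0,0,0,0],[0,2,0,0,0,0,0]]'; python3 st.py;python3 -m pendant '[[0,2,0,0,0,0,0],[0,3,0,0,0,0,0],[0,4,0,0,0,0,0],[0,5,0,0,0,0,0],[0,6,0,0,0,0,0],[0,6,0,0,0,0,0],[0,6,0,0,0,0,0],[0,6,0,0,0,0,0],[0,5,0,0,0,0,0],[0,4,0,0,0,0,0],[0,3,0,0,0,0,0],[0,2,0,0,0,0,0],[0,1,0,0,0,0,0],[0,0,0,0,0,0,0]]';  python3 st.py
python3 - <<'E'
from h import *
c,*_=cam("top"); cv2.imwrite("pics/t3.png",cv2.resize(c["color"][230:380,230:430],None,fx=4,fy=4,interpolation=cv2.INTER_CUBIC))
E
```

```text
clock: 8.25
tool_pos: [0.5244, -0.0949, 0.0343]
ee_rot: [[0.201, 0.98, -0.0], [0.98, -0.201, -0.0], [-0.0, -0.0, -1.0]]
ft_force: [-0.0, -2.8, 0.4]
grip_width: 0.0
grasp_force: 1.3
t 8.25 jig [-73.5   0.8  34.3] xaxis deg from jig x 0.04 z [-0.e+00 -1.e-04 -1.e+00] F [-0.  -2.8  0.4] 3.1043427281562766e-05 q [-0.11  0.7   0.27  2.19 -0.58  0.31  0.45]
clock: 10.0
tool_pos: [0.5351, -0.0429, 0.0343]
ee_rot: [[0.201, 0.98, -0.0], [0.98, -0.201, 0.0], [0.0, -0.0, -1.0]]
ft_force: [-0.4, -2.4, 1.7]
grip_width: -0.0002
grasp_force: 1.3
t 10.0 jig [-20.4   0.9  34.3] xaxis deg from jig x 0.04 z [-1.e-04  2.e-04 -1.e+00] F [-0.4 -2.4  1.7] -0.00022284754404510782 q [-0.22  0.71  0.28  2.18 -0.61  0.33  0.38]
```

View pics/t3.png

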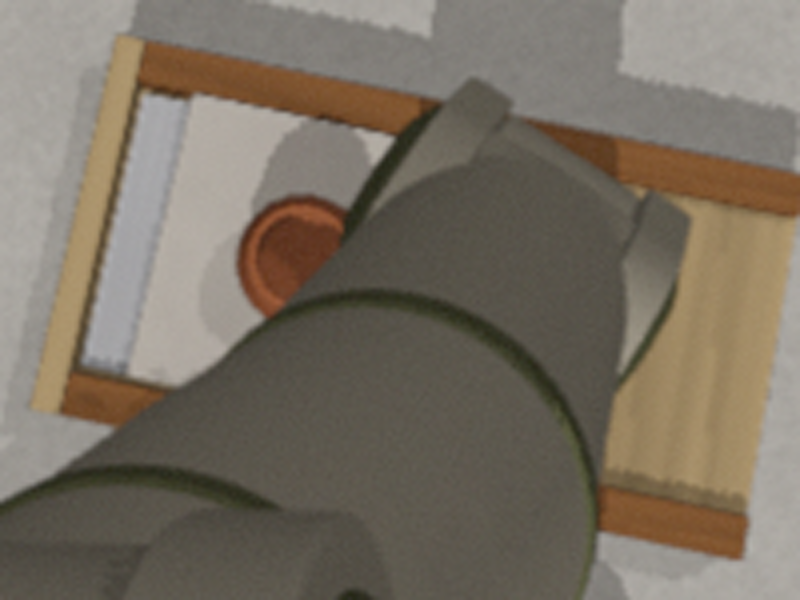

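The gap from the bat's front (190,95)-(130,375) to the stop (138,88)-(68,375) is about 28 mm. I'll cover most of it, then creep.

```bash
python3 -m pendant '[[0,2,0,0,0,0,0],[0,3,0,0,0,0,0],[0,4,0,0,0,0,0],[0,4,0,0,0,0,0],[0,3,0,0,0,0,0],[0,2,0,0,0,0,0],[0,2,0,0,0,0,0],[0,1,0,0,0,0,0],[0,1,0,0,0,0,0],[0,0.5,0,0,0,0,0]]' | grep -A0 ft_; python3 st.py; python3 -m pendant '[[0,0.5,0,0,0,0,0],[0,0.5,0,0,0,0,0],[0,0.5,0,0,0,0,0],[0,0.5,0,0,0,0,0]]' | grep ft_; python3 st.py
```

```text
ft_force: [-0.8, -2.3, -0.7]
t 11.3 jig [ 2.   0.9 34.3] xaxis deg from jig x 0.04 z [-0.  0. -1.] F [-0.8 -2.3 -0.7] 0.00012316084291251272 q [-0.26  0.71  0.29  2.18 -0.61  0.33  0.35]
ft_force: [-0.2, -1.7, 0.1]
t 11.8 jig [ 4.   0.9 34.3] xaxis deg from jig x 0.04 z [ 0.  0. -1.] F [-0.2 -1.7  0.1] -4.695956466408646e-05 q [-0.27  0.71  0.29  2.18 -0.62  0.33  0.35]
```

```bash
F(){ python3 st.py | grep -o "jig.*\] xaxis\|F \[[^]]*\]"; }; python3 -m pendant '[[0,0.3,0,0,0,0,0],[0,0.3,0,0,0,0,0],[0,0.3,0,0,0,0,0]]' >/dev/null; F; python3 -m pendant '[[0,0.3,0,0,0,0,0],[0,0.3,0,0,0,0,0]]' >/dev/null; F; python3 -m pendant '[[0,0.3,0,0,0,0,0],[0,0.3,0,0,0,0,0]]' >/dev/null; F
```

```text
jig [ 4.9  0.9 34.3] xaxis
F [-0.7 -1.4 -0.8]
jig [ 5.5  0.9 34.3] xaxis
F [-1.6 -1.4 -1.1]
jig [ 6.   0.9 34.3] xaxis
F [-1.1 -1.2 -0.2]
```

Run:
```python
from h import *
c,*_=cam("top"); cv2.imwrite("pics/t4.png",cv2.resize(c["color"][235:345,235:345],None,fx=5,fy=5,interpolation=cv2.INTER_CUBIC))
```

```text
(no output)
```

View pics/t4.png

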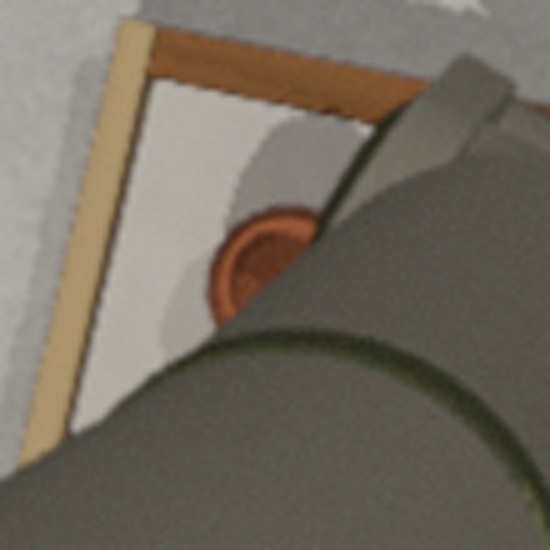

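The bat is almost at the stop; the dark line at (110,250) suggests 1-2 mm left. I'll creep until the force rises.

```bash
F(){ python3 st.py | grep -o "jig.*\] xaxis\|F \[[^]]*\]"; }; python3 -m pendant '[[0,0.3,0,0,0,0,0],[0,0.3,0,0,0,0,0]]' >/dev/null; F; python3 -m pendant '[[0,0.2,0,0,0,0,0],[0,0.2,0,0,0,0,0]]' >/dev/null; F
```

```text
jig [ 6.7  0.9 34.3] xaxis
F [-0.3 -1.7 -0.1]
jig [ 7.   0.8 34.3] xaxis
F [-0.4 -2.2 -0.6]
```

```bash
F(){ python3 st.py | grep -o "jig.*\] xaxis\|F \[[^]]*\]"; }; python3 -m pendant '[[0,0.2,0,0,0,0,0],[0,0.2,0,0,0,0,0]]' >/dev/null; F; python3 -m pendant '[[0,0.2,0,0,0,0,0]]' >/dev/null; F
```

```text
jig [ 7.4  0.8 34.3] xaxis
F [ 0.3 -1.9 -0.2]
jig [ 7.6  0.8 34.3] xaxis
F [-0.9 -1.7 -1.1]
```

```bash
F(){ python3 st.py | grep -o "jig.*\] xaxis\|F \[[^]]*\]"; }; python3 -m pendant '[[0,0.2,0,0,0,0,0],[0,0.2,0,0,0,0,0]]' >/dev/null; F; python3 -m pendant '[[0,0.2,0,0,0,0,0]]' >/dev/null; F;  python3 -m pendant '[[0,0.2,0,0,0,0,0]]' >/dev/null; F
```

```text
jig [ 8.   0.8 34.3] xaxis
F [ 0.1 -3.  -1.1]
jig [ 8.2  0.8 34.3] xaxis
F [-0.7 -2.  -1.1]
jig [ 8.5  0.8 34.3] xaxis
F [-0.3 -2.2 -0.2]
```

```bash
F(){ python3 st.py | grep -o "jig.*\] xaxis\|F \[[^]]*\]"; }; python3 -m pendant '[[0,0.2,0,0,0,0,0]]' >/dev/null; F; python3 -m pendant '[[0,0.2,0,0,0,0,0]]' >/dev/null; F
```

```text
jig [ 8.6  0.9 34.3] xaxis
F [-0.1 -2.7 -0.4]
jig [ 8.9  0.9 34.3] xaxis
F [-0.4 -2.3 -0.6]
```

```bash
F(){ python3 st.py | grep -o "jig.*\] xaxis\|F \[[^]]*\]"; }; python3 -m pendant '[[0,0.2,0,0,0,0,0],[0,0.2,0,0,0,0,0]]' >/dev/null; F; python3 -m pendant '[[0,0.2,0,0,0,0,0],[0,0.2,0,0,0,0,0]]' >/dev/null; F
```

```text
jig [ 9.2  0.9 34.3] xaxis
F [-1.  -3.4 -0.1]
jig [ 9.3  0.8 34.3] xaxis
F [ 0.1 -4.6 -0.5]
```

```bash
F(){ python3 st.py | grep -o "jig.*\] xaxis\|F \[[^]]*\]"; }; python3 -m pendant '[[0,0.2,0,0,0,0,0],[0,0.2,0,0,0,0,0]]' >/dev/null; F; python3 -m pendant '[[0,0.2,0,0,0,0,0]]' >/dev/null; F
```

```text
jig [ 9.5  0.5 34.3] xaxis
F [ 0.1 -5.6 -1.8]
jig [ 9.6  0.3 34.4] xaxis
F [ 0.4 -7.1 -1.4]
```

The stop has been met at about 7 N. I'll back off, rise, and move over the bare strip of the bat behind the pot. There the finger is about 13 mm clear of the belly, and the body is 23 mm above the rim.

```bash
python3 -m pendant '[[0,-1,0,0,0,0,0],[0,-3,0,0,0,0,0],[0,-5,0,0,0,0,0],[0,0,0,-8,0,0,0],[0,0,0,-10,0,0,0],[0,8,0,0,0,0,0],[0,12,0,0,0,0,0],[0,10,0,0,0,0,0],[0,4,0,0,0,0,0],[0,0,0,0,0,0,0]]' >/dev/null; python3 st.py
python3 - <<'E'
from h import *
a=[]
for n,(x,y) in (("top",(235,225)),("side",(200,170))):
    c,*_=cam(n); a.append(cv2.resize(c["color"][y:y+150,x:x+130],None,fx=3,fy=3,interpolation=cv2.INTER_CUBIC))
cv2.imwrite("pics/p5.png",np.hstack(a))
E
```

```text
t 16.48 jig [35.7  1.  52.1] xaxis deg from jig x 0.09 z [-3.e-04 -2.e-04 -1.e+00] F [-0.  -0.7 -0.4] 6.260491242975603e-05 q [-0.36  0.69  0.34  2.16 -0.61  0.39  0.28]
```

View pics/p5.png

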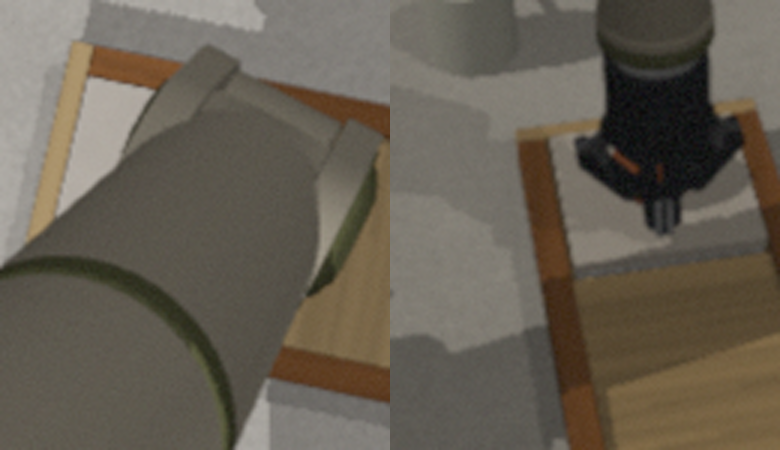

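The bat is at the stop, with the fingertips over its rear strip. Now I'll press gently.

```bash
F(){ python3 st.py | grep -o "jig.*\] xaxis\|F \[[^]]*\]"; }; python3 -m pendant '[[0,0,0,3,0,0,0],[0,0,0,3,0,0,0],[0,0,0,2,0,0,0],[0,0,0,1,0,0,0],[0,0,0,0.5,0,0,0],[0,0,0,0.5,0,0,0]]' >/dev/null; F; python3 -m pendant '[[0,0,0,0.5,0,0,0],[0,0,0,0.5,0,0,0]]' >/dev/null; F
```

```text
jig [35.3  0.9 42.3] xaxis
F [0.2 0.3 0.3]
jig [35.3  0.8 41.6] xaxis
F [-2.  -0.   8.2]
```

```bash
F(){ python3 st.py | grep -o "jig.*\] xaxis\|F \[[^]]*\]"; }; python3 -m pendant '[[0,0,0,0.3,0,0,0],[0,0,0,0.3,0,0,0]]' >/dev/null; F; python3 -m pendant '[[0,0,0,0.3,0,0,0]]' >/dev/null; F
```

```text
jig [35.3  0.8 41.2] xaxis
F [-1.8 -0.   9. ]
jig [35.3  0.8 41. ] xaxis
F [-0.9  0.9  9. ]
```

Contact was at z = 41.7 mm, and the plate is moving down steadily at about 9 N.

```bash
F(){ python3 st.py | grep -o "jig.*\] xaxis\|F \[[^]]*\]"; }; python3 -m pendant '[[0,0,0,0.4,0,0,0],[0,0,0,0.4,0,0,0],[0,0,0,0.4,0,0,0],[0,0,0,0.4,0,0,0]]' >/dev/null; F; python3 -m pendant '[[0,0,0,0.5,0,0,0],[0,0,0,0.5,0,0,0],[0,0,0,0.5,0,0,0],[0,0,0,0.5,0,0,0]]' >/dev/null; F
```

```text
jig [35.3  0.8 39.4] xaxis
F [-1.8  1.5  9.3]
jig [35.3  0.8 37.4] xaxis
F [-1.6  1.1  9.2]
```

```bash
F(){ python3 st.py | grep -o "jig.*\] xaxis\|F \[[^]]*\]"; }; python3 -m pendant '[[0,0,0,0.5,0,0,0],[0,0,0,0.5,0,0,0],[0,0,0,0.5,0,0,0],[0,0,0,0.5,0,0,0],[0,0,0,0.5,0,0,0]]' >/dev/null; F; python3 -m pendant '[[0,0,0,0.5,0,0,0],[0,0,0,0.5,0,0,0],[0,0,0,0.5,0,0,0],[0,0,0,0.5,0,0,0]]' >/dev/null; F
```

```text
jig [35.3  0.8 34.9] xaxis
F [-2.6  0.6  9.3]
jig [35.3  0.8 32.9] xaxis
F [-2.5  0.2  8.1]
```

```bash
F(){ python3 st.py | grep -o "jig.*\] xaxis\|F \[[^]]*\]"; }; python3 -m pendant '[[0,0,0,0.5,0,0,0],[0,0,0,0.4,0,0,0],[0,0,0,0.4,0,0,0],[0,0,0,0.3,0,0,0],[0,0,0,0.3,0,0,0]]' >/dev/null; F; python3 -m pendant '[[0,0,0,0.2,0,0,0],[0,0,0,0.2,0,0,0]]' >/dev/null; F
```

```text
jig [35.3  0.8 31. ] xaxis
F [-2.   0.3  8.6]
jig [35.3  0.8 30.6] xaxis
F [-1.7 -0.8  8.5]
```

```bash
F(){ python3 st.py | grep -o "jig.*\] xaxis\|F \[[^]]*\]"; }; python3 -m pendant '[[0,0,0,0.2,0,0,0],[0,0,0,0.2,0,0,0]]' >/dev/null; F; python3 -m pendant '[[0,0,0,0.1,0,0,0],[0,0,0,0,0,0,0]]' >/dev/null; F
```

```text
jig [35.3  0.8 30.2] xaxis
F [-1.4 -0.6  8.1]
jig [35.3  0.8 30.1] xaxis
F [-1.1  0.2  8.4]
```

```bash
F(){ python3 st.py | grep -o "jig.*\] xaxis\|F \[[^]]*\]"; }; python3 -m pendant '[[0,0,0,0.2,0,0,0],[0,0,0,0,0,0,0]]' >/dev/null; F; python3 -m pendant '[[0,0,0,0.1,0,0,0],[0,0,0,0,0,0,0]]' >/dev/null; F
```

```text
jig [35.3  0.8 30. ] xaxis
F [-1.6  0.4 11.6]
jig [35.3  0.8 30. ] xaxis
F [-2.6  1.2 12. ]
```

The force has risen to 12 N with no further travel, so the plate is fully down. I'll lift straight up and clear the view to check.

```bash
python3 -m pendant '[[0,0,0,-1,0,0,0],[0,0,0,-3,0,0,0],[0,0,0,-8,0,0,0],[0,0,0,-20,0,0,0],[0,0,0,-40,0,0,0],[0,0,0,-40,0,0,0],[0,-40,0,-20,0,0,0],[0,-50,0,0,0,0,0],[0,-50,0,0,0,0,0],[0,-50,0,0,0,0,0],[0,-50,0,0,0,0,0],[0,0,0,0,0,0,0]]' >/dev/null; python3 st.py
python3 - <<'E'
from h import *
a=[]
for n,(x,y) in (("top",(235,225)),("side",(220,190))):
    c,*_=cam(n); a.append(cv2.resize(c["color"][y:y+150,x:x+130],None,fx=3,fy=3,interpolation=cv2.INTER_CUBIC))
cv2.imwrite("pics/p6.png",np.hstack(a))
E
```

```text
t 23.45 jig [-209.4    1.3  162.1] xaxis deg from jig x -0.35 z [ 7.0e-04 -2.1e-03 -1.0e+00] F [-0.4  0.7 -0.3] -0.00035612393291626916 q [-0.02  0.53  0.5   2.1  -0.43  0.61  0.57]
```

View pics/p6.png

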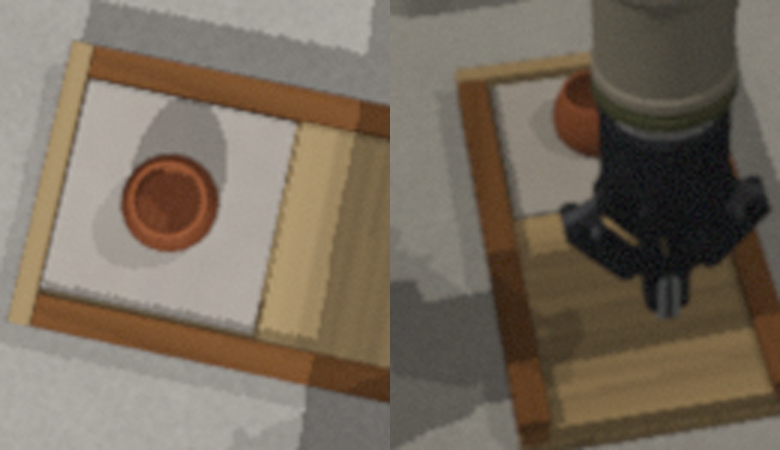

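The bat lies flush in the recess against the stop, with the pot upright near its middle at (170,202), and the robot is clear.

```bash
python3 -c "from workcell import *; print(finish_job())"
```

```text
the job is handed in; nothing more can be done
None
```

The bat was slid to the end stop (about 7 N peak measured), pressed down until the plate bottomed and the bat lay flush with the deck (about 12 N peak measured), with the pot upright near its middle, and the job was handed in at about 23.5 s; no verdict came back.

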